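# Bring the flip tags of the screw bins up to date

### The arm

A 6-joint arm with a two-finger parallel gripper is mounted at the origin on the work surface. World frame = base frame: x ahead of the robot, y to its left, z up, the work surface at z = 0. Lengths are in m, angles in rad, forces in N, time in s.
With the tool pointing down it reaches from about 0.325 to 0.875 m from the base axis. Payload 4.4 kg.
Tool frame: the origin (TCP) lies between the finger pads; the fingertips stand 14 mm ahead of it and the grasp point (between the pads) lies 5 mm behind it; z points along the fingers, y is the line along which they close (so a half turn about z gives the same grasp; the last joint's range is limited). The gripper opens to 85 mm and grips with 20 to 120 N. Pads are 22 mm wide; open, the fingers measure 114 mm over their backs; the gripper's body (76 mm by 85 mm) begins 54 mm behind the grasp point. The pads swing forward as they close: fully open they stand 13 mm farther back than shut.
Start: joints at [-1.496, 0.207, 1.542, -0, 1.393, -0.15], TCP at [0.128, -0.561, 0.245] pointing down, gripper open.
Joint ranges: [-2.73, 2.73], [-0.86, 2.22], [0.23, 2.46], [-1.11, 4.25], [0.08, 2.63], [-2.82, 2.82]. Speed limits (rad/s): [2.79, 2.79, 3.14, 3.14, 3.14, 3.14].

### API

Orientations are given as a 3x3 rotation matrix whose columns are the frame's x, y, z axes.
In Python, from workcell import sensors, eyes, workorder, finder gives the robot as it stands. The module is installed in compiled form; this text tells all that it offers.
- The arm moves only by the tool carry_out, never from a script. Its argument "moves" is a list of rows, each a list of 4 numbers: the shift along the tool's x, y, z in units of 30 mm (1.0 is 30 mm), then the turn about the tool's z in units of 10 degrees (1.0 is 10 degrees). A call has exactly 8 rows; each row shifts and turns the commanded pose from where the row before left it, along the tool's axes as they then stand; what a row does not reach is not made up. A row lasts 1/8 s, in which the tool goes at most 62.5 mm and 10.7 degrees, less where a joint would pass 70% of its speed; a pose out of reach is approached as far as the arm can. A call is refused whole if a number of a shift passes 1 or a number of a turn 1, either way. A call with a gripper value outside its range is refused whole. "gripper" is the finger opening in mm, from 0 to 85.4, set as the call begins (left out, the last holds). The fingers move at their own pace and stop on an object; the grip force is fixed at half the most. Time passes only in rows, so rows that do not move let the fingers close, or fill a call up. It gives the time, the measured TCP pose, the force, the opening and the grip force at its end, in the units of the state.
- sensors.observe(): the state, without advancing time (a new reading comes with each control period).
- eyes.read_camera(name): name is "side" or "top"; returns a dict with "frame" (420x560x3 uint8, red, green, blue), "mtx" (3x3 intrinsics, pixels), "view" (4x4, takes a point from world to camera coordinates). Camera axes: x right, y down, z forward; pixel columns grow to the right and rows downward; lengths in m; the calibration is good to about 2 mm. A picture is of the moment at which its call begins. There is no depth.
- workorder.sign_off(): hands the job in; it is judged then, once.
Trained networks look in the newest picture that a camera, given by its name, has taken for a name from the list of things; names that differ only in an ending like _2 or _b are one class to them, and where a whole thing is asked for, a point or a joint stands for the part that bears it (a point fixed in the world has none). Each returns a list of dicts, best first, with "confidence" (0 to 1); they miss things now and then, are a little off and sometimes report something else, mostly with a low value. They report only what shows in the picture. A call takes as long as a camera call.
- finder.recognise(camera, query): "point" ([row, column] in pixels, amid what is visible of it).
- finder.landmark_of(camera, query): "point" ([row, column] in pixels: a listed point, or the origin of a listed thing).
The state is a dict: "t": time; "joints": joint angles; "qd": joint speeds; "joint_efforts": joint torques, N m; "ee_pos": TCP position; "eef_rot": TCP orientation; "wrist_force": force on the tool from outside, world axes, zero at the start; "wrist_torque": the same for the moment, N m; "opening": finger opening in m; "finger_force": force on a finger pad.
Only numpy, scipy, OpenCV 4.12 (cv2) and the standard library are available. Lean on these libraries where they do the work, as an engineer would, in place of code of your own. Each camera call takes 0.05 s, during which the arm holds its last target. There are 200 camera calls.

### The job

The bins on the rack have just been restocked, but some of their flip tags are out of date. Push over with a fingertip whichever tags are wrong, so that every full bin has its tag lying with the solid disc facing up and every nearly empty bin has its tag lying with the open ring facing up. Push gently, pinch and lift nothing, and leave the bins and everything else on the bench where they are.

Things in the scene. Friction and masses are not known exactly. Their poses are not given: they have to be found in the camera images.
- rack: Low plywood bin rack fixed to the bench, 616 mm wide. Origin: on the bench under the middle of the tags' hinge line; its x points away from the robot. A rail (x -22 to 22 mm, top 62 mm up) carries five tag holders 115 mm apart; five bins stand behind it on the 12 mm thick base, one straight behind each tag, fronts at x = 98 mm; back board 74 mm high at x = 252 mm.
- tag_0 (a joint): Angle of this white flip tag on its pin, rad. 0: tipped towards the robot (rack -x), resting 46 degrees above level, open ring on its upper face; 0.77: upright; 1.54: tipped towards its bin (rack +x), 46 degrees above level, solid disc on its upper face. Loose hinge: it falls by its own weight to the side it leans. A push of 1 N or less at its free edge, level or rising, takes it over.
- holder_0: Bracket of tag_0. Origin: middle of the hinge pin, 78 mm above the bench; pin along y, x to the bin. Tag: 60 mm wide plate, 5 mm thick, free edge 58 mm from the pin: at rest 40 mm before or behind it, 120 mm up (upright: 136), outer part overhanging. Bracket 76 mm wide; its ears 82 mm up, 36 mm either side; sloped rests 86 mm up, 11 mm before and behind the pin.
- tag_1 (a joint): As tag_0, for this tag.
- holder_1: As holder_0, for tag_1.
- tag_2 (a joint): As tag_0, for this tag.
- holder_2: As holder_0, for tag_2.
- tag_3 (a joint): As tag_0, for this tag.
- holder_3: As holder_0, for tag_3.
- tag_4 (a joint): As tag_0, for this tag.
- holder_4: As holder_0, for tag_4.
- bin_a: Loose blue stock bin, filled to the top with wooden dowel pins: FULL. 140 mm deep (x), 105 mm wide (y), 76 mm high at the back, its front lip 45 mm high. Origin: centre of its underside, 12 mm above the bench, about 168 mm behind its tag's pin. Its tag is the one straight before it.
- bin_b: Loose blue stock bin, filled to the top with bright screws: FULL. Size and origin as bin_a.
- bin_c: Loose blue stock bin, filled to the top with dark screws: FULL. Size and origin as bin_a.
- bin_d: Loose blue stock bin, nearly empty, with only five brass screws on its floor: NOT full. Size and origin as bin_a.
- bin_e: Loose blue stock bin, nearly empty, with only five bolts on its floor: NOT full. Size and origin as bin_a.
- tape_measure: Yellow tape measure, 66 x 40 x 56 mm, loose, in front of the rail; leave it alone. Origin: underside.
- screw_carton: Small cardboard carton, 75 x 55 x 45 mm, loose, in front of the rail; leave it alone. Origin: underside.
- oak_offcut: Block of oak, 90 x 42 x 30 mm, lying on the rack's base between rail and bins, loose; leave it alone. Origin: underside.
- screwdriver: Screwdriver lying down, about 200 mm long, loose; leave it alone. Origin: underside.
- square: Combination square lying flat, 300 mm blade, 18 mm high, loose; leave it alone. Origin: underside.
- glue_bottle: Glue bottle, 64 mm across, 170 mm high, beyond the rack's left end, loose; leave it alone. Origin: underside.
- hammer: Hammer lying down, about 300 mm long, loose; leave it alone. Origin: underside.
- battery_pack: Black battery pack, 75 x 118 x 63 mm, loose; leave it alone. Origin: underside.

How it is judged:
By the outcome, as a careful person would: the job done as asked, in the order asked, and still so for the second after the job is handed in, with the robot touching nothing.
It also fails if it takes over 51 s, if anything falls off the work surface, if the arm or the gripper's body presses on something with over 40 N, if the wrist force passes 120 N, or if a joint passes its speed limit or range.

## Working session

There is one attempt and no reset: what is moved stays moved. The work goes in short steps, Python scripts to look and compute and a tool call to move; the robot and the scene stay as the last step left them, time stands still between calls to the robot, and variables do not carry over. Pictures are saved under pics/ and viewed, at most 10 in all, crops included, and the job is handed in when it is done.

Besides the shell and the picture viewer there is one more tool, called by a JSON object that holds its "method" and its "body". carry_out: Moves the arm, as the interface text tells. Its arguments: {"type":"object","properties":{"moves":{"type":"array","items":{"type":"array","items":{"type":"number"}}},"gripper":{"type":"number"}},"required":["moves"]}

```bash
mkdir -p pics; cat > h.py <<'E'
import numpy as np, cv2
from workcell import sensors, eyes, workorder, finder
def ray(c,p):
    K,V=np.array(c["mtx"]),np.array(c["view"]);R,t=V[:3,:3],V[:3,3]
    d=R.T@np.linalg.solve(K,[p[1],p[0],1.]);return -R.T@t,d
def at(c,p,z):
    o,d=ray(c,p);return o+d*(z-o[2])/d[2]
def px(c,P):
    q=np.array(c["view"])[:3]@np.r_[P,1];q=np.array(c["mtx"])@q;return q[:2]/q[2]
E
python3 - <<'E'
from h import *
np.set_printoptions(precision=4,suppress=True)
s=sensors.observe();print(s["t"],s["ee_pos"],s["eef_rot"],s["opening"])
Z=dict(rack=0,holder_0=.078,bin_a=.012,bin_b=.012,bin_c=.012,bin_d=.012,bin_e=.012)
for n in ("top","side"):
    c=eyes.read_camera(n);cv2.imwrite(f"pics/{n}0.png",cv2.resize(c["frame"][:,:,::-1],(800,600),interpolation=cv2.INTER_CUBIC))
    print(n,"cam",ray(c,[210,280])[0])
    for q,z in Z.items():
        for r in finder.landmark_of(n,q)[:6]:
            if r["confidence"]>.2: print(n,q,np.round(r["point"],1),round(r["confidence"],2),at(c,r["point"],z)[:2])
E
```

```text
0.0 [ 0.1281 -0.5598  0.2441] [[ 0.9748  0.2229 -0.0002]
 [ 0.2229 -0.9748  0.0023]
 [ 0.0004 -0.0023 -1.    ]] 0.08524090746430397
top cam [ 0.404  -0.0088  1.3136]
top rack [214.  281.5] 0.83 [0.5012 0.0133]
top holder_0 [198.9 371.1] 0.86 [ 0.5314 -0.2123]
top holder_0 [210.8 236.2] 0.72 [0.5043 0.125 ]
top holder_0 [204.3 325.6] 0.71 [ 0.5188 -0.0984]
top bin_a [151.1 273.9] 0.95 [0.6681 0.0322]
top bin_a [156.9 188.6] 0.85 [0.6544 0.2589]
top bin_a [152.  233.2] 0.73 [0.6666 0.1404]
top bin_a [145.3 320.5] 0.73 [ 0.6827 -0.0919]
top bin_a [141.4 357.7] 0.72 [ 0.6923 -0.191 ]
top bin_b [151.1 273.9] 0.95 [0.6681 0.0322]
top bin_b [156.9 188.6] 0.85 [0.6544 0.2589]
top bin_b [152.  233.2] 0.73 [0.6666 0.1404]
top bin_b [145.3 320.5] 0.73 [ 0.6827 -0.0919]
top bin_b [141.4 357.7] 0.72 [ 0.6923 -0.191 ]
top bin_c [151.1 273.9] 0.95 [0.6681 0.0322]
top bin_c [156.9 188.6] 0.85 [0.6544 0.2589]
top bin_c [152.  233.2] 0.73 [0.6666 0.1404]
top bin_c [145.3 320.5] 0.73 [ 0.6827 -0.0919]
top bin_c [141.4 357.7] 0.72 [ 0.6923 -0.191 ]
top bin_d [151.1 273.9] 0.95 [0.6681 0.0322]
top bin_d 
[... 1196 characters left out ...]
ide bin_c [194.4 228.7] 0.95 [ 0.7048 -0.1921]
side bin_c [214.4 225.9] 0.91 [ 0.6872 -0.0902]
side bin_c [240.6 216. ] 0.91 [0.6829 0.0288]
side bin_c [268.8 207.3] 0.83 [0.6743 0.1382]
side bin_c [305.8 201. ] 0.74 [0.6537 0.2579]
side bin_d [194.4 228.7] 0.95 [ 0.7048 -0.1921]
side bin_d [214.4 225.9] 0.91 [ 0.6872 -0.0902]
side bin_d [240.6 216. ] 0.91 [0.6829 0.0288]
side bin_d [268.8 207.3] 0.83 [0.6743 0.1382]
side bin_d [305.8 201. ] 0.74 [0.6537 0.2579]
side bin_e [194.4 228.7] 0.95 [ 0.7048 -0.1921]
side bin_e [214.4 225.9] 0.91 [ 0.6872 -0.0902]
side bin_e [240.6 216. ] 0.91 [0.6829 0.0288]
side bin_e [268.8 207.3] 0.83 [0.6743 0.1382]
side bin_e [305.8 201. ] 0.74 [0.6537 0.2579]
```

View pics/top0.png

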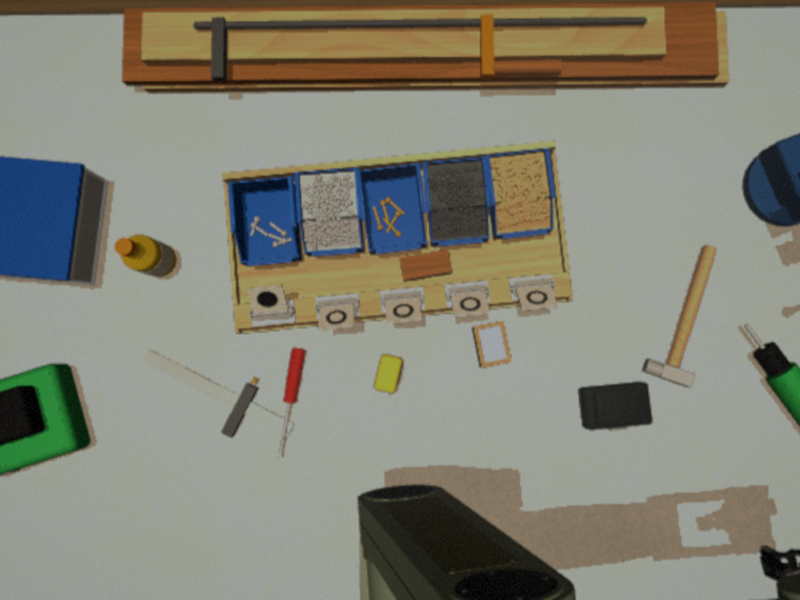

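View pics/side0.png

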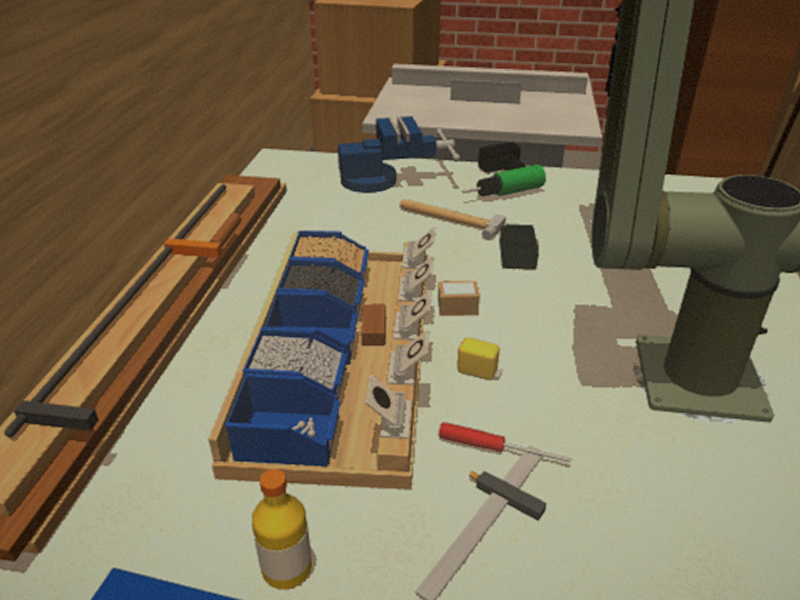

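The tags, left to right in the top view (zoomed pixels as row, column):

| Bin | Contents | Bin pixel | Tag face | Tag pixel | Verdict |
|---|---|---|---|---|---|
| 1 (leftmost) | five bolts, nearly empty | (220, 265) | disc | (300, 268) | wrong |
| 2 | bright screws, full | (210, 330) | ring | (316, 336) | wrong |
| 3 | brass screws, nearly empty | (210, 390) | ring | (310, 403) | right |
| 4 | dark screws, full | (200, 457) | ring | (303, 470) | wrong |
| 5 (rightmost) | dowels, full | (190, 520) | ring | (297, 537) | wrong |

The side view agrees: only the nearest tag shows a disc and leans towards its bin.

Next I'll fit the rack pose and work out the waypoints.

```bash
cat > plan.py <<'E'
from h import *
from scipy.optimize import least_squares
np.set_printoptions(precision=4,suppress=True)
s=sensors.observe()
H=[]
for n in ("top","side"):
    c=eyes.read_camera(n)
    H+=[(n,c,r["point"]) for r in finder.landmark_of(n,"holder_0") if r["confidence"]>.3]
Y=np.array([2,1,0,-1,-2])*.115
def pins(p): return np.c_[p[0]-Y*np.sin(p[2]),p[1]+Y*np.cos(p[2]),np.full(5,.078)]
def res(p):
    P=pins(p);out=[]
    for n,c,u in H:
        e=np.array([px(c,q)[::-1]-u for q in P]);out+=list(e[np.argmin((e**2).sum(1))])
    return out
f=least_squares(res,[.505,.02,.1],loss="soft_l1",x_scale=[.01,.01,.05])
print(len(H),f.x,"\n",np.round(np.array(res(f.x)).reshape(-1,2),1));print(pins(f.x))
np.save("rack.npy",f.x)
for n in ("top","side"):
    c=eyes.read_camera(n);k=3;im=cv2.resize(c["frame"][:,:,::-1],None,fx=k,fy=k,interpolation=cv2.INTER_CUBIC)
    th=f.x[2];ax=np.array([np.cos(th),np.sin(th),0]);ay=np.array([-np.sin(th),np.cos(th),0])
    for i,q in enumerate(pins(f.x)):
        sg=1 if i==0 else -1
        ed=q+sg*.040*ax+[0,0,.042]
        for v,col in ((q-ay*.038,(0,0,255)),(q+ay*.038,(0,0,255)),(ed-ay*.03,(0,255,0)),(ed+ay*.03,(0,255,0))):
            cv2.circle(im,tuple(int(a*k) for a in px(c,v)),3,col,-1)
    m=np.array([px(c,q) for q in pins(f.x)]).mean(0)*k;x,y=int(m[0])-380,int(m[1])-220
    cv2.imwrite(f"pics/{n}1.png",im[max(y,0):y+440,max(x,0):x+760])
E
python3 plan.py
```

```text
12 [0.509  0.0181 0.0628] 
 [[  -0.5    0.2]
 [   1.4    2.3]
 [  -1.2   -1.6]
 [   1.2   -1.6]
 [   1.2   -1.7]
 [  60.1    0. ]
 [  -1.7   -1.4]
 [  -2.    -2.6]
 [  -0.8   -2.4]
 [  -0.2    2.2]
 [   1.    -3.3]
 [-107.8   75. ]]
[[ 0.4945  0.2477  0.078 ]
 [ 0.5018  0.1329  0.078 ]
 [ 0.509   0.0181  0.078 ]
 [ 0.5162 -0.0966  0.078 ]
 [ 0.5234 -0.2114  0.078 ]]
```

View pics/top1.png

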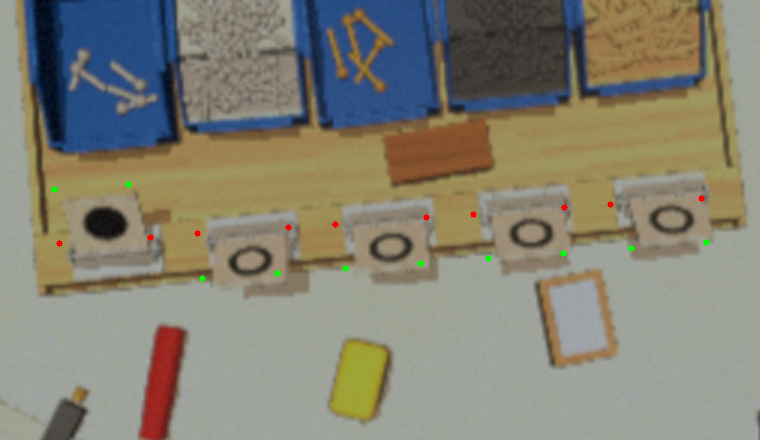

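View pics/side1.png

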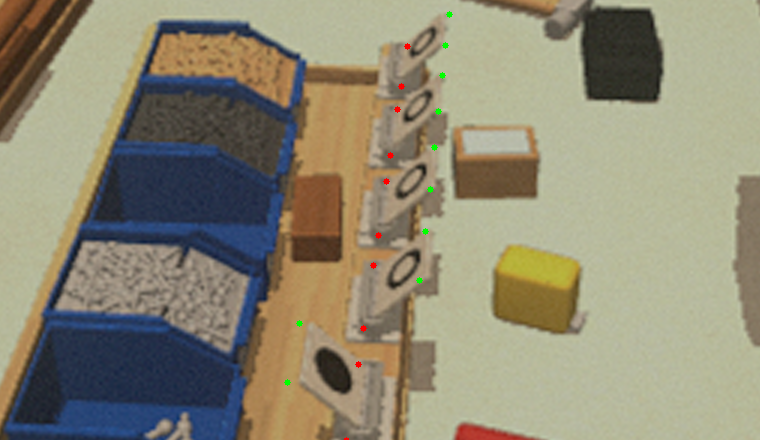

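The fit was pulled off by outliers: its dots sit about 10 px left of the tags in the top view. The tag free-edge corners are clear in the top crop, for example tag 1 at (290, 218) and (282, 289), and tag 4 at (248, 640) and (236, 711). I'll refit on those, using a height of 120 mm.

```bash
cat > plan2.py <<'E'
from h import *
from scipy.optimize import least_squares
np.set_printoptions(precision=4,suppress=True)
p0=np.load("rack.npy");Y=np.array([2,1,0,-1,-2])*.115;k=3
def P(p,x,y,z): c,s=np.cos(p[2]),np.sin(p[2]);return np.array([p[0]+c*x-s*y,p[1]+s*x+c*y,z])
c=eyes.read_camera("top");d=eyes.read_camera("side")
off=lambda c:(np.mean([px(c,P(p0,0,y,.078)) for y in Y],0)*k).astype(int)-[380,220]
T=[[(65,202),(137,192)],[(218,290),(289,282)],[(357,276),(430,266)],[(499,263),(570,253)],[(640,248),(711,236)]]
o=off(c)
def res(p):
    r=[]
    for i,y in enumerate(Y):
        for j,sy in enumerate((.03,-.03)):
            r+=list(px(c,P(p,.04 if i==0 else -.04,y+sy,.120))-(np.array(T[i][j])+o)/k)
    return r
f=least_squares(res,p0);print(f.x,"\n",np.round(np.array(res(f.x)).reshape(-1,2),1))
np.save("rack2.npy",f.x);p=f.x
for y in Y: print("pin",P(p,0,y,.078))
im=cv2.resize(d["frame"][:,:,::-1],None,fx=k,fy=k,interpolation=cv2.INTER_CUBIC)
for i,y in enumerate(Y):
    for x,z,w,col in ((0,.078,.038,(0,0,255)),(.04 if i==0 else -.04,.12,.03,(0,255,0))):
        for sy in(-w,w): cv2.circle(im,tuple(int(a*k) for a in px(d,P(p,x,y+sy,z))),3,col,-1)
a=off(d);cv2.imwrite("pics/side2.png",im[a[1]:a[1]+500,a[0]:a[0]+760])
s=sensors.observe();yaw=np.arctan2(s["eef_rot"][1][0],s["eef_rot"][0][0])
print("t",s["t"],"turn units",np.degrees(yaw-p[2])/10)
R=np.array([[np.cos(p[2]),np.sin(p[2])],[-np.sin(p[2]),np.cos(p[2])]])
print("tcp in rack",R@(np.array(s["ee_pos"])[:2]-p[:2]))
E
python3 plan2.py
```

```text
[0.5051 0.0111 0.0884] 
 [[-0.8  0.3]
 [-0.1  1.2]
 [-1.6 -0.7]
 [-0.4 -0.4]
 [-0.3 -0.6]
 [ 0.2  0.3]
 [-0.1 -0.9]
 [ 1.1  0. ]
 [ 0.5 -0.5]
 [ 1.6  1.1]]
pin [0.4848 0.2402 0.078 ]
pin [0.495  0.1257 0.078 ]
pin [0.5051 0.0111 0.078 ]
pin [ 0.5153 -0.1034  0.078 ]
pin [ 0.5254 -0.218   0.078 ]
t 1.2 turn units 0.7818553761383552
tcp in rack [-0.426  -0.5362]
```

View pics/side2.png

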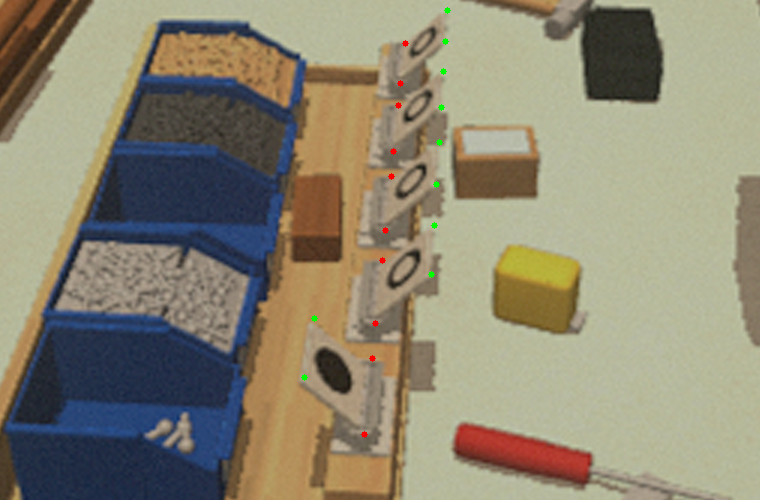

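{"method": "carry_out", "body": {"moves": [[0,0,0,0.78],[0.8,-0.7,0,0],[0.8,-0.7,0,0],[0.8,-0.7,0,0],[0.8,-0.7,0,0],[0.8,-0.7,0,0],[0.8,-0.7,0,0],[0.8,-0.7,0,0]], "gripper": 0}}

```text
t: 2.2
ee_pos: [0.2831, -0.3985, 0.2454]
eef_rot: [[0.996, 0.088, 0.0], [0.088, -0.996, -0.0], [0.0, 0.0, -1.0]]
wrist_force: [-0.0, 0.1, -0.5]
opening: 0.0001
finger_force: 0.0
```

```bash
cat > st.py <<'E'
from h import *
np.set_printoptions(precision=4,suppress=True)
p=np.load("rack2.npy");s=sensors.observe()
R=np.array([[np.cos(p[2]),np.sin(p[2])],[-np.sin(p[2]),np.cos(p[2])]])
print("t",s["t"],"rack xy mm",1e3*(R@(np.array(s["ee_pos"])[:2]-p[:2])),"tip z",1e3*s["ee_pos"][2]-14,"yawerr",np.arctan2(s["eef_rot"][1][0],s["eef_rot"][0][0])-p[2],"F",np.array(s["wrist_force"]),"open",s["opening"],s["eef_rot"][2],s["joints"])
E
python3 st.py
```

```text
t 2.2 rack xy mm [-257.2725 -388.431 ] tip z 231.42543944947656 yawerr 0.00018388014822141863 F [-0.033   0.0817 -0.4696] open 9.913142802091408e-05 [ 0.0002  0.0003 -1.    ] [-1.1303  0.0211  1.747   0.0001  1.3732  0.3519]
```

{"method": "carry_out", "body": {"moves": [[0.98,-0.88,0,0],[0.98,-0.88,0,0],[0.98,-0.88,0.3,0],[0.98,-0.88,0.6,0],[0.98,-0.88,0.8,0],[0.98,-0.88,0.8,0],[0,0,0.9,0],[0,0,0.8,0]]}}

```text
t: 3.2
ee_pos: [0.4445, -0.2251, 0.1184]
eef_rot: [[0.996, 0.09, -0.0], [0.09, -0.996, -0.0], [-0.0, 0.0, -1.0]]
wrist_force: [0.2, 0.6, -0.5]
opening: 0.0001
finger_force: 0.0
```

```bash
python3 st.py
```

```text
t 3.2 rack xy mm [ -81.2315 -230.0046] tip z 104.43257491847561 yawerr 0.001971207835031047 F [ 0.2378  0.5814 -0.4535] open 8.534574140882007e-05 [-0.0001  0.     -1.    ] [-0.6426  0.1924  1.8452 -0.0001  1.104   0.8379]
```

{"method": "carry_out", "body": {"moves": [[0.45,0,0,0],[0.4,0,0,0],[0.3,0,0,0],[0.3,0,0,0],[0.3,0,0,0],[0.3,0,0,0],[0.3,0,0,0],[0.25,0,0,0]]}}

```text
t: 4.2
ee_pos: [0.5224, -0.2188, 0.1192]
eef_rot: [[0.996, 0.089, -0.0], [0.089, -0.996, 0.0], [-0.0, -0.0, -1.0]]
wrist_force: [0.8, -0.1, -0.6]
opening: -0.0004
finger_force: 0.1
```

```bash
python3 st.py; python3 - <<'E'
from h import *
c=eyes.read_camera("side");cv2.imwrite("pics/s3.png",cv2.resize(c["frame"][120:330,180:460,::-1],(800,600),interpolation=cv2.INTER_CUBIC))
E
```

```text
t 4.2 rack xy mm [  -3.0864 -230.6181] tip z 105.24439736216434 yawerr 0.00035280898395430305 F [ 0.7543 -0.0545 -0.5758] open -0.00038271403077284443 [-0.0001 -0.0001 -1.    ] [-0.5495  0.3228  1.6759  0.      1.1429  0.9326]
```

View pics/s3.png

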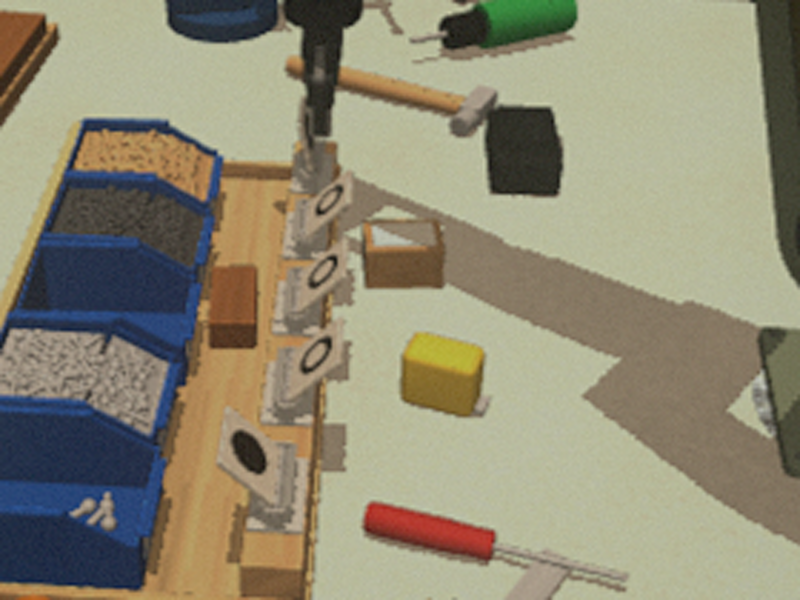

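The side picture shows the last tag nearly upright against the finger, at about (130, 310). I'll push it a little further, then back off and move to the next tag.

{"method": "carry_out", "body": {"moves": [[0.25,0,0,0],[0.25,0,0,0],[0,0,0,0],[-0.5,0,0,0],[-0.9,0,0,0],[-0.9,0,0,0],[-0.8,0,0,0],[0,-0.8,0,0]]}}

```text
t: 5.25
ee_pos: [0.4398, -0.2023, 0.1191]
eef_rot: [[0.996, 0.085, -0.001], [0.085, -0.996, 0.0], [-0.001, -0.0, -1.0]]
wrist_force: [0.7, 0.4, 0.1]
opening: 0.0005
finger_force: 0.0
```

{"method": "carry_out", "body": {"moves": [[0,-1,0,0],[0,-1,0,0],[0,-1,0,0],[0,0,0,0],[0.4,0,0,0],[0.4,0,0,0],[0.3,0,0,0],[0.3,0,0,0]]}}

```text
t: 6.25
ee_pos: [0.4766, -0.109, 0.1191]
eef_rot: [[0.996, 0.088, -0.0], [0.088, -0.996, 0.0], [-0.0, -0.0, -1.0]]
wrist_force: [-1.0, -0.2, 0.0]
opening: 0.0001
finger_force: 0.2
```

```bash
python3 st.py; python3 - <<'E'
from h import *
c=eyes.read_camera("side");cv2.imwrite("pics/s4.png",cv2.resize(c["frame"][120:330,180:460,::-1],(800,600),interpolation=cv2.INTER_CUBIC))
E
```

```text
t 6.25 rack xy mm [ -38.9878 -117.1078] tip z 105.11985636926798 yawerr -0.0003066174604657024 F [-0.9777 -0.1632  0.0174] open 6.497734249525889e-05 [-0.0004 -0.0001 -1.    ] [-0.4019  0.173   1.8669 -0.0001  1.1022  1.0809]
```

View pics/s4.png

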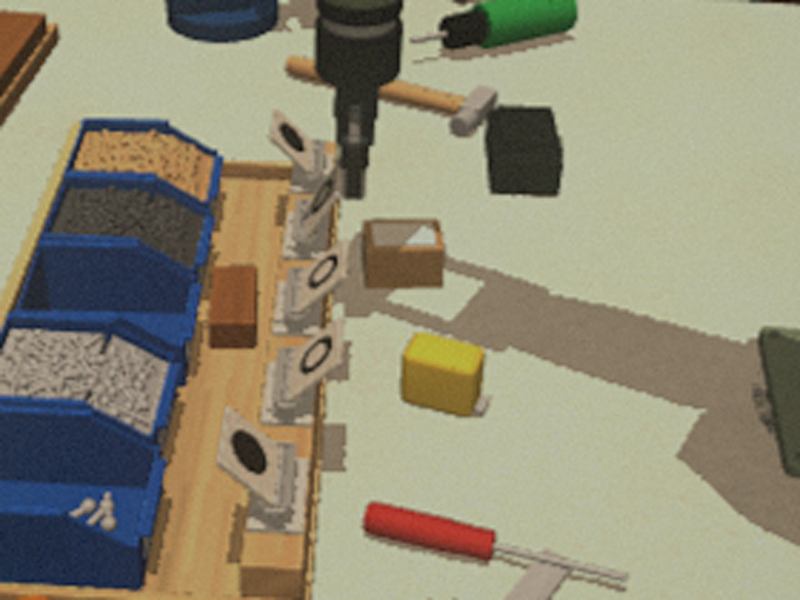

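The first tag now shows its disc, at (135, 290) in the crop. The finger is already on the next one, so I'll continue.

{"method": "carry_out", "body": {"moves": [[0.3,0,0,0],[0.3,0,0,0],[0.3,0,0,0],[0.3,0,0,0],[0.25,0,0,0],[0.25,0,0,0],[0,0,0,0],[-0.5,0,0,0]]}}

```text
t: 7.3
ee_pos: [0.5118, -0.1055, 0.1194]
eef_rot: [[0.996, 0.089, 0.0], [0.089, -0.996, -0.0], [0.0, 0.0, -1.0]]
wrist_force: [0.3, -0.1, -0.7]
opening: 0.0001
finger_force: 0.0
```

{"method": "carry_out", "body": {"moves": [[-0.9,0,0,0],[-0.9,0,0,0],[-0.8,0,0,0],[0,-0.9,0,0],[0,-1,0,0],[0,-1,0,0],[0,-1,0,0],[0,-1,0,0]]}}

```text
t: 8.3
ee_pos: [0.4195, 0.0348, 0.1191]
eef_rot: [[0.996, 0.088, -0.001], [0.088, -0.996, -0.0], [-0.001, -0.0, -1.0]]
wrist_force: [-0.1, -0.0, 0.7]
opening: 0.0001
finger_force: 0.0
```

```bash
python3 st.py
```

```text
t 8.3 rack xy mm [-83.2454  31.1465] tip z 105.11516103274074 yawerr -0.00021645989666728427 F [-0.0991 -0.031   0.6944] open 8.459044009176654e-05 [-0.0008 -0.     -1.    ] [-0.1233  0.0314  2.0249 -0.0002  1.086   1.3594]
```

{"method": "carry_out", "body": {"moves": [[0,-1,0,0],[0,-1,0,0],[0,-0.8,0,0],[0,0,0,0],[0.45,0,0,0],[0.4,0,0,0],[0.3,0,0,0],[0.3,0,0,0]]}}

```text
t: 9.3
ee_pos: [0.4577, 0.1212, 0.1192]
eef_rot: [[0.996, 0.088, -0.0], [0.088, -0.996, -0.0], [-0.0, 0.0, -1.0]]
wrist_force: [-1.1, 0.0, 1.2]
opening: 0.0002
finger_force: 0.2
```

{"method": "carry_out", "body": {"moves": [[0.3,0,0,0],[0.3,0,0,0],[0.3,0,0,0],[0.3,0,0,0],[0.25,0,0,0],[0.25,0,0,0],[0,0,0,0],[-0.5,0,0,0]]}}

```text
t: 10.3
ee_pos: [0.4929, 0.1248, 0.1194]
eef_rot: [[0.996, 0.088, 0.0], [0.088, -0.996, 0.0], [0.0, 0.0, -1.0]]
wrist_force: [-0.2, -0.0, 0.3]
opening: -0.0001
finger_force: 0.0
```

```bash
python3 st.py
```

```text
t 10.3 rack xy mm [ -2.1356 114.298 ] tip z 105.41463657330196 yawerr 0.00022144474883852017 F [-0.1638 -0.0061  0.2925] open -9.472008811510064e-05 [ 0.0005  0.     -1.    ] [0.0776 0.2107 1.8204 0.     1.11   1.5598]
```

{"method": "carry_out", "body": {"moves": [[-0.9,0,0,0],[-0.9,0,0,0],[-0.8,0,0,0],[0,-0.7,-0.8,0],[0,-0.8,-0.8,0],[0,-0.8,-0.8,0],[0,-0.8,0,0],[0,-0.77,0,0]]}}

```text
t: 11.3
ee_pos: [0.4035, 0.234, 0.1915]
eef_rot: [[0.996, 0.089, 0.0], [0.089, -0.996, 0.0], [0.0, -0.0, -1.0]]
wrist_force: [0.6, 0.2, -0.5]
opening: 0.0003
finger_force: 0.0
```

{"method": "carry_out", "body": {"moves": [[0.9,0,0,0],[0.9,0,0,0],[0.9,0,0,0],[0.9,0,0,0],[0.9,0,0,0],[0.9,0,0,0],[0,0,0,0],[0,0,0,0]]}}

```text
t: 12.3
ee_pos: [0.5645, 0.2477, 0.1908]
eef_rot: [[0.996, 0.089, -0.002], [0.089, -0.996, -0.0], [-0.002, 0.0, -1.0]]
wrist_force: [-0.1, -0.3, 0.4]
opening: 0.0002
finger_force: 0.0
```

```bash
python3 st.py; python3 - <<'E'
from h import *
c=eyes.read_camera("side");cv2.imwrite("pics/s5.png",cv2.resize(c["frame"][120:330,180:460,::-1],(800,600),interpolation=cv2.INTER_CUBIC))
E
```

```text
t 12.3 rack xy mm [ 80.0163 230.3889] tip z 176.80671720334038 yawerr 0.00048611995576147704 F [-0.0638 -0.3465  0.398 ] open 0.00020329543590886487 [-0.0022  0.0003 -1.    ] [0.2731 0.3409 1.4884 0.0002 1.3145 1.755 ]
```

View pics/s5.png

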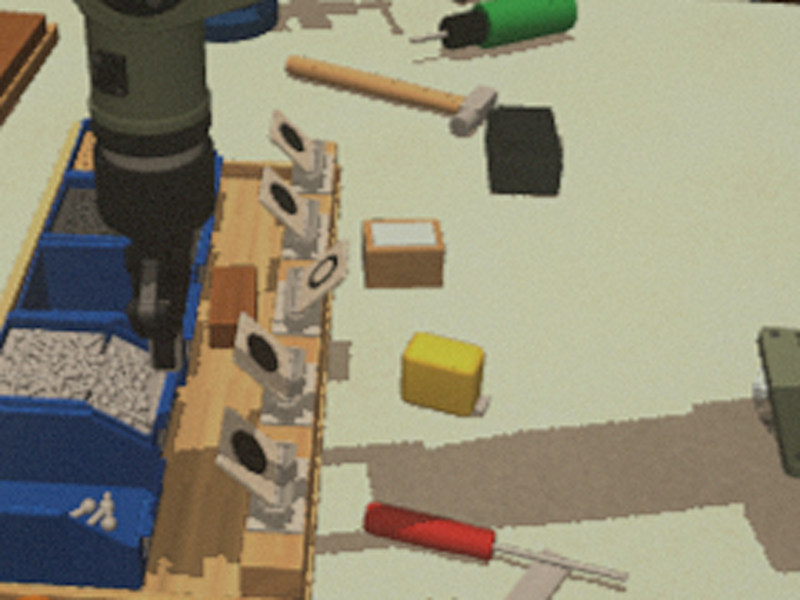

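Tags 1, 3 and 4 now show discs and the middle one keeps its ring. The finger stands behind tag 0, so I'll go down and push it towards the robot.

{"method": "carry_out", "body": {"moves": [[0,0,0.8,0],[0,0,0.8,0],[0,0,0.8,0],[0,0,0,0],[-0.45,0,0,0],[-0.4,0,0,0],[-0.3,0,0,0],[-0.3,0,0,0]]}}

```text
t: 13.35
ee_pos: [0.5224, 0.2441, 0.1201]
eef_rot: [[0.996, 0.089, 0.001], [0.089, -0.996, 0.0], [0.001, -0.0, -1.0]]
wrist_force: [0.3, -0.1, -1.0]
opening: 0.0004
finger_force: 0.1
```

{"method": "carry_out", "body": {"moves": [[-0.3,0,0,0],[-0.3,0,0,0],[-0.3,0,0,0],[-0.3,0,0,0],[-0.25,0,0,0],[-0.2,0,0,0],[0,0,0,0],[0.5,0,0,0]]}}

```text
t: 14.35
ee_pos: [0.4882, 0.2411, 0.1191]
eef_rot: [[0.996, 0.089, -0.001], [0.089, -0.996, -0.0], [-0.001, 0.0, -1.0]]
wrist_force: [-0.2, -1.2, 0.1]
opening: -0.0003
finger_force: 0.0
```

{"method": "carry_out", "body": {"moves": [[0.9,0,0,0],[0.9,0,0,0],[0.7,0,0,0],[0,0,-1,0],[0,0,-1,0],[0,0,-1,0],[0,0,-1,0],[0,0,0,0]]}}

```text
t: 15.35
ee_pos: [0.5662, 0.2482, 0.2427]
eef_rot: [[0.996, 0.088, 0.007], [0.088, -0.996, 0.002], [0.007, -0.001, -1.0]]
wrist_force: [0.7, -0.5, 0.3]
opening: 0.0001
finger_force: 0.0
```

```bash
python3 st.py; python3 - <<'E'
from h import *
c=eyes.read_camera("side");cv2.imwrite("pics/s6.png",cv2.resize(c["frame"][120:330,180:460,::-1],(800,600),interpolation=cv2.INTER_CUBIC))
E
```

```text
t 15.35 rack xy mm [ 81.7494 230.7089] tip z 228.72541419761922 yawerr -5.658974081318435e-05 F [ 0.7232 -0.4519  0.344 ] open 0.00012923030237642382 [ 0.0073 -0.0013 -1.    ] [ 0.2732  0.2944  1.4383 -0.      1.4015  1.7557]
```

View pics/s6.png

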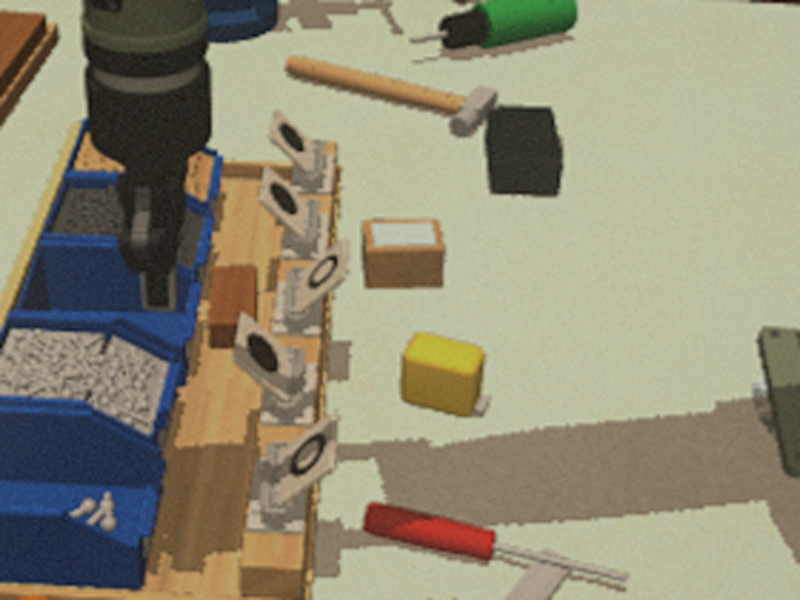

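Tag 0 now shows its ring at (455, 308) and all five tags are right. Nothing else has moved and the tool is clear.

```bash
python3 -c "
from workcell import workorder
print(workorder.sign_off())"
```

```text
the job is handed in; nothing more can be done
None
```

I pushed over the four wrong tags, so all three full bins now show the solid disc and both nearly empty bins show the open ring, with nothing else visibly moved; the job was handed in at about 15 s.

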